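# Make up the hand-wash kit and the stain kit

## Robot

A 7-joint arm with a two-finger parallel gripper is mounted at the origin on the work surface. World frame = base frame: x ahead of the robot, y to its left, z up, the work surface at z = 0. Lengths are in m, angles in rad, forces in N, time in s.
With the tool pointing down it reaches from about 0.4 to 0.875 m from the base axis. Payload 19.3 kg.
Tool frame: the origin (TCP) lies between the finger pads; the fingertips stand 11 mm ahead of it and the grasp point (between the pads) lies 8 mm behind it; y points along the fingers, x is the direction in which the jaws open and shut, and the axes are right-handed (so a half turn about y gives the same grasp; the last joint's range is limited). The gripper opens to 85 mm and grips with 20 to 120 N. Pads are 22 mm wide; open, the fingers measure 114 mm over their backs; the gripper's body (76 mm by 85 mm) begins 54 mm behind the grasp point. The pads swing forward as they close: fully open they stand 13 mm farther back than shut.
Start: joints at [-0.07, 0.521, -0.036, 1.599, 0.021, 1.021, -0.113], TCP at [0.625, -0, 0.242] pointing down, gripper open.
Joint ranges: [-2.91, 2.91], [-0.3, 2.13], [-1.5, 1.42], [0.17, 2.43], [-1.26, 4.41], [0.16, 1.93], [-2.52, 2.52]. Speed limits (rad/s): [1.89, 1.89, 2.39, 2.39, 3.01, 3.01, 3.01].

## Interface

Orientations are given as a rotation vector (axis times angle).
In Python, from bench import robot, cams gives the robot as it stands.
- The arm moves only by the shell command python3 -m inch 'ROWS' [OPENING] [FORCE]. ROWS is JSON, a list of rows, each a list of 6 numbers: the shift along the tool's x, y, z in m, then the turn, a rotation vector about the tool's x, y, z in degrees. In form: [[x, y, z, ax, ay, az], ...]. A call has 1 to 12 rows; each row is the pose to reach, as a shift and turn from the pose commanded when the call began, along the tool's axes at that moment; what a row does not reach only later rows make up. A row lasts 1/8 s, in which the tool goes at most 62.5 mm and 10.7 degrees, less where a joint would pass 70% of its speed; a pose out of reach is approached as far as the arm can. A call with a gripper value outside its range is refused whole. OPENING is the opening, from 0 (shut) to 1 (fully open), set as the call begins (- or left out, the last holds). The fingers move at their own pace and stop on an object; FORCE is the grip in N (left out, the last holds). Time passes only in rows, so rows that repeat a pose let the fingers close. It gives the time, the measured TCP pose, the force and the opening at its end, in the units of the state.
- robot.get_state(): the state, without advancing time (a new reading comes with each control period).
- cams.snapshot(name): name is "scene" or "side" or "wrist"; returns the picture (400x640x3 uint8, blue, green, red); there is no depth.
- cams.camera_model(name): a dict with "fov_y" (degrees; the focal length in pixels is half the picture's height over the tangent of half this angle, whatever the lens; pixels are square), "cx", "cy" (the principal point, pixels), "k1" (the pictures are not rectified: a ray, as slopes to the right and down, at radius r is drawn at 1 + k1 r^2 times it, then the intrinsics apply), "world_from_camera" (4x4, takes a point from camera to world coordinates). Camera axes: x right, y up, looking along -z (the intrinsics and any distortion apply to the point x, -y, -z); pixel columns grow to the right and rows downward; lengths in m; the calibration is good to about 2 mm. A picture is of the moment at which its call begins: read the wrist's pose just before it. camera_model takes no time and is no camera call; for the wrist camera it gives the pose at the moment of the call.
- robot.sign_off(): hands the job in, once; it reports no verdict.
The state is a dict: "time": time; "qpos": joint angles; "joint_velocities": joint speeds; "joint_torque": joint torques, N m; "eef_pos": TCP position; "ee_rot": TCP orientation; "wrist_force": force on the tool from outside, world axes, zero at the start; "moment": the same for the moment, N m; "finger_gap": finger opening in m.
Only numpy, scipy, OpenCV 4.12 (cv2) and the standard library are available. Lean on these libraries where they do the work, as an engineer would, in place of code of your own. Each camera call takes 0.05 s, during which the arm holds its last target. There are 200 camera calls.

## Task

Make up two laundry kits from the stock on the board. In the broad three-bay tray goes the hand-wash kit: the white screw-top container in the square bay, the aluminium scoop in the long bay and the loose yellow spring clip in the small oblong bay; in the narrow two-bay tray goes the stain kit: the blue spray bottle in the square bay and the brush, bristles down, in the oblong bay. Each thing must sit flat on the floor of its bay, the right way up as it stands now; never tip the container or the bottle over, and do not shift the peg dish.

Things in the scene. Friction and masses are not known exactly. Their poses are not given: they have to be found in the camera images.
- broad_tray: Broad grey tray with three bays, fixed to the board: 146 (x) by 168 (y) mm outside, floor 3 mm thick, all walls 4 mm thick with tops 10 mm above the board. Origin at the centre of its underside, z up. Its long bay (138 x by 72 y mm, for the scoop) is centred at x 0, y -44 mm; its square bay (84 by 84 mm, for the container) at x -27, y +38 mm; its small oblong bay (50 x by 84 y mm, for the clip) at x +44, y +38 mm.
- narrow_tray: Narrow grey tray with two bays in a line, fixed to the board: 192 (x) by 74 (y) mm outside, floor 3 mm thick, all walls 4 mm thick with tops 10 mm above the board. Origin at the centre of its underside, z up. Its oblong bay (114 x by 66 y mm, for the brush) is centred at x -35, y 0 mm; its small square bay (66 by 66 mm, for the spray bottle) at x +59, y 0 mm.
- container: White round plastic container with a ribbed screw-top lid, 75 mm tall, standing: body 58 mm across, lid 60 mm across over the top 18 mm; 150 to 310 g. Only ever grip it from outside; the lid does not turn. Loose; origin at the centre of its underside, z up.
- spray_bottle: Small closed blue spray bottle, standing, 105 mm tall: round body 40 mm across up to 62 mm, then a neck, then a round blue cap 30 mm across from 75 mm to the top, with a tiny white nozzle; 70 to 130 g. Loose; origin at the centre of its underside, z up.
- scoop: Aluminium measuring scoop standing on its flat bottom, 114 mm long over all: a round cup 50 mm across at the rim (44 at the bottom) and 34 mm tall, centred at x -32 mm, with a flat handle 12 mm wide along +x out to x +57 mm at 27 to 33 mm height (17 mm wide round end); 60 g. The cup can be gripped across its outside, square to the handle. Loose; origin halfway along its length, at the level of its underside, z up. It fits its bay either way round.
- brush: Small oblong wooden scrubbing brush lying bristles down, 90 (x) by 40 (y) by 34 mm tall; the wooden back is its upper 18 mm with rounded edges; 55 to 85 g. It fits its bay either way round. Loose; origin at the centre of its underside, z up.
- clip: Loose yellow spring clip lying on its side, about 66 mm long (x), 28 mm tall, 25 mm wide (y) with parallel faces over the middle 34 mm, and up to 32 mm wide at the open handle end (+x); rigid; 30 g. It fits its bay either way round, its length along the bay's length. (A like clip grips a folded white hanger at the back of the board; that one stays there.) Loose; origin at the centre of its underside, z up.
- peg_dish: White round ceramic dish with wooden pegs in it, 86 mm across, about 26 mm tall; loose, stands among the stock and is not to be shifted. Origin at the centre of its underside.
Not all that is in view belongs to the job. Leave any black or red look-alike of the scoop alone.

How it is judged:
By the outcome, as a careful person would: the job done as asked, in the order asked, and still so for the second after the job is handed in, with the robot touching nothing.
It also fails if it takes over 144 s, if anything falls off the work surface, if the arm or the gripper's body presses on something with over 40 N, if the wrist force passes 120 N, or if a joint passes its speed limit or range.

## Working session

There is one attempt and no reset: what is moved stays moved. The work goes in short steps, Python scripts to look and compute and a shell command to move; the robot and the scene stay as the last step left them, time stands still between calls to the robot, and variables do not carry over. Pictures are saved under pics/ and viewed, about 12 in all and at most 16, crops included, and the job is handed in when it is done.

```bash
ls; mkdir -p pics
python3 - <<'E'
from bench import robot,cams
import cv2
s=robot.get_state(); print({k:s[k] for k in('time','eef_pos','ee_rot','finger_gap')})
for n in('scene','side'):
    cv2.imwrite(f'pics/{n}0.png',cams.snapshot(n)); m=cams.camera_model(n); print(n,m)
cv2.imwrite('pics/wrist0.png',cams.snapshot('wrist'));print(cams.camera_model('wrist'))
E
```

```text
pics
{'time': 0.0, 'eef_pos': array([ 6.24693842e-01, -5.93269557e-06,  2.41719891e-01]), 'ee_rot': array([-1.57083447e+00,  8.64068457e-04,  9.20616713e-04]), 'finger_gap': 0.08562876604852086}
scene {'fov_y': 49.52307409629263, 'cx': 322.642832592196, 'cy': 204.91374802585483, 'k1': -0.09845888720444776, 'world_from_camera': array([[ 0.65427755, -0.40912032,  0.63603574,  1.27700122],
       [ 0.75620984,  0.36307294, -0.54435716, -0.50282184],
       [-0.00821979,  0.83713715,  0.54693129,  0.67066689],
       [ 0.        ,  0.        ,  0.        ,  1.        ]])}
side {'fov_y': 43.929354722010935, 'cx': 315.0770410018682, 'cy': 207.0719059864126, 'k1': -0.08240664658384068, 'world_from_camera': array([[ 0.95462576,  0.22338129, -0.19695294,  0.33549835],
       [-0.29758313,  0.68980835, -0.6600066 , -0.68021749],
       [-0.01157334,  0.68866918,  0.72498333,  0.92736429],
       [ 0.        ,  0.        ,  0.        ,  1.        ]])}
{'fov_y': 65.53320400540969, 'cx': 320.78220479160393, 'cy': 199.44239977448197, 'k1': -0.015176038889399257, 'world_from_camera': array([[ 9.99999269e-01, -1.04138381e-03,  6.14412981e-04,
         6.25868474e-01],
       [ 8.17015758e-04,  9.56557244e-01,  2.91543431e-01,
         7.40695664e-02],
       [-8.91329797e-04, -2.91542716e-01,  9.56557395e-01,
         3.72655606e-01],
       [ 0.00000000e+00,  0.00000000e+00,  0.00000000e+00,
         1.00000000e+00]])}
```

View pics.

View pics/scene0.png

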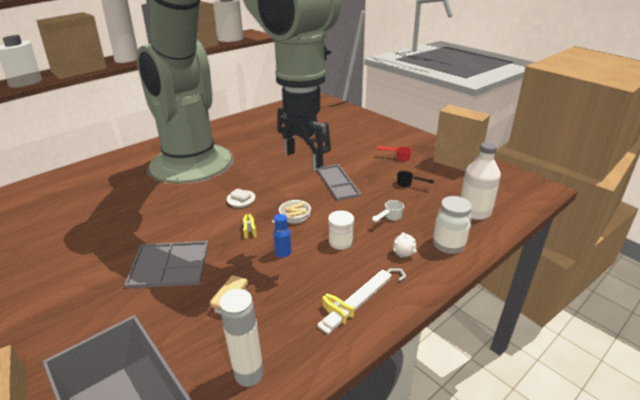

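View pics/side0.png

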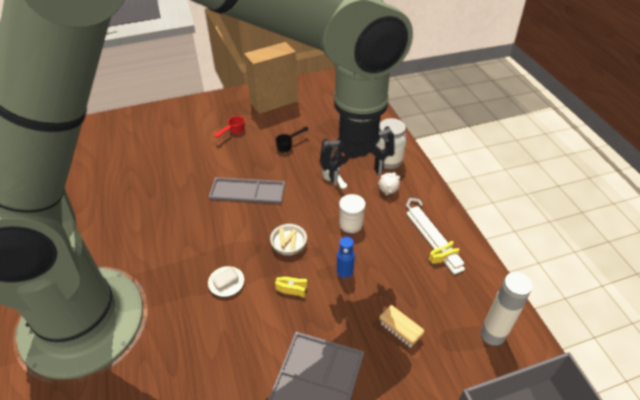

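View pics/wrist0.png

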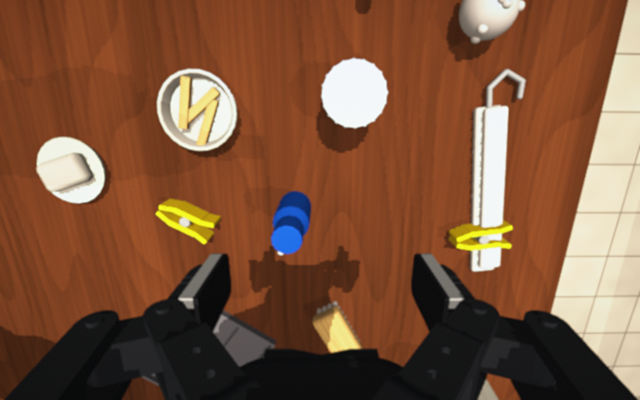

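```bash
cat > h.py <<'E'
import numpy as np,cv2
from bench import robot,cams
from scipy.spatial.transform import Rotation as R
def K(m):
    f=200/np.tan(np.radians(m['fov_y'])/2); return np.array([[f,0,m['cx']],[0,f,m['cy']],[0,0,1]])
def cast(m,px,z):
    p=cv2.undistortPoints(np.array(px,float).reshape(-1,1,2),K(m),np.array([m['k1'],0,0,0]))[:,0]
    T=m['world_from_camera']; d=np.c_[p[:,0],-p[:,1],-np.ones(len(p))]@T[:3,:3].T
    o=T[:3,3]; return o+d*((np.broadcast_to(z,len(p))-o[2])/d[:,2])[:,None]
def snap(n,save=None):
    m=cams.camera_model(n); im=cams.snapshot(n)
    if save: cv2.imwrite(f'pics/{save}.png',im)
    return m,im
def proj(m,P):
    T=np.linalg.inv(m['world_from_camera']); q=np.atleast_2d(P)@T[:3,:3].T+T[:3,3]; q=q*[1,-1,-1]
    return cv2.projectPoints(q,np.zeros(3),np.zeros(3),K(m),np.array([m['k1'],0,0,0,0]))[0][:,0]
def blobs(im,lo,hi,amin=60):
    mk=cv2.inRange(cv2.cvtColor(im,cv2.COLOR_BGR2HSV),np.array(lo),np.array(hi))
    cs=[c for c in cv2.findContours(mk,cv2.RETR_EXTERNAL,cv2.CHAIN_APPROX_NONE)[0] if cv2.contourArea(c)>amin]
    return sorted(cs,key=cv2.contourArea,reverse=True)
def go(xyz,yaw=None):
    """shift (mm, tool axes) and turn (deg about tool y) to put TCP at xyz, jaw (tool x) at world yaw deg"""
    s=robot.get_state(); r=R.from_rotvec(s['ee_rot']); x=r.apply([1,0,0]); y=np.degrees(np.arctan2(x[1],x[0]))
    sh=r.inv().apply(np.array(xyz)-s['eef_pos'])
    t=0 if yaw is None else (yaw-y+90)%180-90
    print('shift mm',np.round(sh*1000,1),'turn about tool y',round(-t,1),'yaw now',round(y,1),'t',s['time'],'tilt',np.round(r.apply([0,1,0]),3))
E
python3 - <<'E'
from h import *
ms,mw,md=[cams.camera_model(n) for n in('scene','wrist','side')]
f=lambda n,m,px,z: print(n,np.round(cast(m,px,z),3).tolist())
f('container w',mw,[[355,93]],.075); f('container s',ms,[[341,217]],.075); 
f('bottle w',mw,[[287,238]],.105)
f('clip w',mw,[[187,221]],.028)
f('clip s',ms,[[249,226]],.014)
f('brush s',ms,[[230,290]],.03); f('brush d',md,[[402,322]],.034)
f('scoop cup s',ms,[[394,205],[376,220]],.03)
f('broad s',ms,[[142,245],[208,242],[194,284],[127,286]],.01)
f('narrow s',ms,[[317,169],[340,165],[360,194],[333,200]],.01)
f('narrow d',md,[[213,179],[285,182],[280,203],[209,199]],.01)
f('dish w',mw,[[197,110]],.02)
for n in('scene','side','wrist'):
  im=cv2.imread(f'pics/{n}0.png')
  for nm,lo,hi in(('yellow',(24,120,100),(34,255,255)),('blue',(105,120,60),(125,255,255))):
    for c in blobs(im,lo,hi)[:3]: print(n,nm,cv2.contourArea(c),np.round(cv2.minAreaRect(c)[0]),np.round(cv2.minAreaRect(c)[1]),round(cv2.minAreaRect(c)[2]))
E
```

```text
container w [[0.657, 0.084, 0.075]]
container s [[0.654, 0.088, 0.075]]
bottle w [[0.594, -0.045, 0.105]]
clip w [[0.467, -0.058, 0.028]]
clip s [[0.462, -0.057, 0.014]]
brush s [[0.65, -0.224, 0.03]]
brush d [[0.651, -0.231, 0.034]]
scoop cup s [[0.66, 0.279, 0.03], [0.676, 0.191, 0.03]]
broad s [[0.348, -0.302, 0.01], [0.447, -0.169, 0.01], [0.562, -0.266, 0.01], [0.469, -0.386, 0.01]]
narrow s [[0.338, 0.278, 0.01], [0.367, 0.352, 0.01], [0.537, 0.273, 0.01], [0.509, 0.193, 0.01]]
narrow d [[0.352, 0.341, 0.01], [0.536, 0.268, 0.01], [0.503, 0.197, 0.01], [0.33, 0.268, 0.01]]
dish w [[0.49, 0.069, 0.02]]
scene yellow 133.5 [337. 304.] [31. 12.] 35
scene blue 509.0 [282. 235.] [42. 15.] 90
side yellow 215.5 [290. 283.] [31. 13.] 8
side yellow 142.5 [444. 250.] [12. 28.] 68
side blue 490.0 [346. 256.] [39. 15.] 90
wrist yellow 1383.0 [185. 218.] [59. 30.] 27
wrist yellow 783.0 [482. 237.] [25. 61.] 87
wrist blue 1739.5 [291. 222.] [35. 62.] 7
```

```bash
python3 -m inch '[[-0.165,0,-0.285,0,0,0],[-0.165,0,-0.285,0,0,0],[-0.165,0,-0.285,0,0,0],[-0.165,0,-0.285,0,0,0],[-0.165,0,-0.285,0,0,0],[-0.165,0,-0.285,0,0,0],[-0.165,0,-0.285,0,0,0],[-0.165,0,-0.285,0,0,0]]'
python3 - <<'E'
from h import *
m,im=snap('wrist','w1'); go([.46,-.285,.242])
np.save('w1.npy',m,allow_pickle=True)
E
```

```text
time: 1.15
eef_pos: [0.4609, -0.2837, 0.2422]
ee_rot: [-1.57, -0.001, 0.001]
wrist_force: [0.7, 1.4, 0.8]
finger_gap: 0.0855
shift mm [-0.9  0.2 -1.4] turn about tool y 0 yaw now 0.1 t 1.2 tilt [ 0.     0.001 -1.   ]
```

View pics/w1.png

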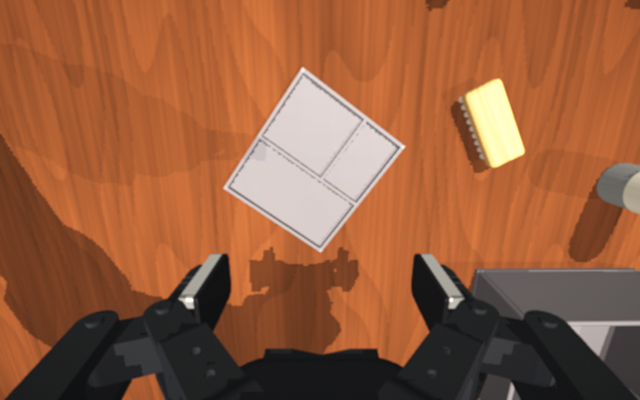

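```bash
cat >> h.py <<'E'
def rect(m,c,z):
    """min-area rect of a contour in the world plane z: centre, long, short (mm), yaw of long side (deg)"""
    P=cast(m,c.reshape(-1,2),z)[:,:2]; (cx,cy),(a,b),t=cv2.minAreaRect((P*1000).astype(np.float32))
    if a<b: a,b,t=b,a,t+90
    return np.round([cx,cy,a,b,(t+90)%180-90],1)
E
python3 - <<'E'
from h import *
m=np.load('w1.npy',allow_pickle=True).item(); im=cv2.imread('pics/w1.png')
hs=cv2.cvtColor(im,cv2.COLOR_BGR2HSV); print(hs[120,300],hs[120,495],hs[120,200],hs[75,304])
im2=im.copy(); im2[250:]=0
for c in blobs(im2,(0,0,120),(180,60,255),3000): print('broad',rect(m,c,.01), cv2.boundingRect(c)); print(np.round(cast(m,[[303,68],[404,147],[321,250],[225,187]],.01),3).tolist())
for c in blobs(im2,(18,60,150),(32,200,255),600): print('brush',rect(m,c,.034),cv2.boundingRect(c))
print(np.round(cast(m,[[266,137],[356,203],[366,122],[322,178]],.01),3).tolist())
E
```

```text
[  0  14 223] [ 29  65 255] [ 11 180 187] [  3  17 170]
broad [ 451.3 -280.2  167.6  145.8   54.1] (224, 68, 181, 182)
[[0.442, -0.171, 0.01], [0.559, -0.256, 0.01], [0.462, -0.388, 0.01], [0.346, -0.305, 0.01]]
brush [ 647.4 -229.    89.1   41.7  -62.5] (465, 79, 60, 89)
[[0.399, -0.245, 0.01], [0.505, -0.324, 0.01], [0.513, -0.228, 0.01], [0.463, -0.293, 0.01]]
```

```bash
python3 -m inch '[[0.199,0,0.404,0,0,0],[0.199,0,0.404,0,0,0],[0.199,0,0.404,0,0,0],[0.199,0,0.404,0,0,0],[0.199,0,0.404,0,0,0],[0.199,0,0.404,0,0,0],[0.199,0,0.404,0,0,0],[0.199,0,0.404,0,0,0],[0.199,0,0.404,0,0,0],[0.199,0,0.404,0,0,0]]'
python3 - <<'E'
from h import *
m,im=snap('wrist','w2'); go([.66,.12,.242])
np.save('w2.npy',m,allow_pickle=True)
E
```

```text
time: 2.45
eef_pos: [0.6587, 0.1177, 0.2424]
ee_rot: [-1.572, 0.001, -0.001]
wrist_force: [-0.3, -0.5, -0.8]
finger_gap: 0.0855
shift mm [1.2 0.5 2.5] turn about tool y 0 yaw now -0.1 t 2.5 tilt [ 0.    -0.001 -1.   ]
```

View pics/w2.png

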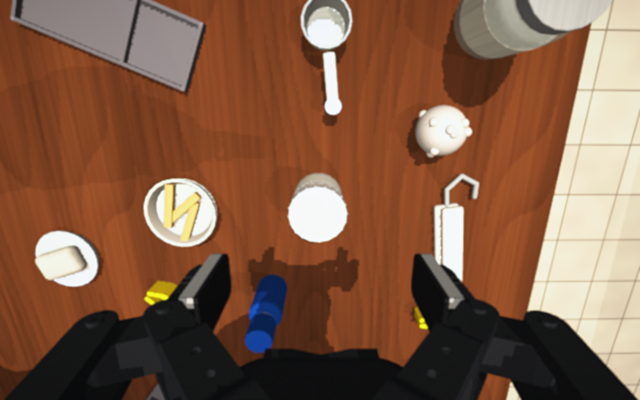

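Run:
```python
from h import *
m=np.load('w2.npy',allow_pickle=True).item(); im=cv2.imread('pics/w2.png')
im2=im.copy(); im2[:170]=0; im2[250:]=0
for c in blobs(im2,(0,0,238),(180,30,255),300): print('lid',rect(m,c,.075),cv2.boundingRect(c),cv2.minEnclosingCircle(c))
print(np.round(cast(m,[[318,212]],.075),4))
print('scoop cup rim, handle end', np.round(cast(m,[[327,22]],.034),4),np.round(cast(m,[[333,107],[329,56]],.033),4))
print('dish',np.round(cast(m,[[180,212]],.026),4))
print('narrow',np.round(cast(m,[[185,90],[205,24],[13,14]],.01),4))
go([.655,.085,.045],None)
c=im[0:130,270:390]; d=im[170:300,240:400]
c=cv2.resize(c,None,fx=3,fy=3); d=cv2.resize(d,(c.shape[1],c.shape[0])); cv2.imwrite('pics/crop1.png',np.hstack([c,d]))
```

```text
lid [655.9  84.5  57.8  57.6  48.6] (289, 187, 58, 55) ((317.23968505859375, 213.46746826171875), 28.764211654663086)
lid [5.154e+02 8.630e+01 7.130e+01 7.130e+01 1.000e-01] (144, 179, 71, 67) ((179.52105712890625, 211.6842041015625), 36.62928771972656)
lid [796.3  68.4  47.5  19.9 -83.4] (443, 207, 20, 43) ((452.0, 228.0), 22.8474178314209)
lid [3.851e+02 5.540e+01 5.810e+01 1.960e+01 2.000e-01] (37, 232, 54, 18) ((63.5, 247.5), 26.542518615722656)
lid [901.4  81.4  46.   11.8 -89.3] (546, 196, 20, 43) ((556.0, 217.0), 22.8474178314209)
[[0.6569 0.0875 0.075 ]]
scoop cup rim, handle end [[0.6658 0.2693 0.034 ]] [[0.6725 0.1895 0.033 ]
 [0.668  0.2388 0.033 ]]
dish [[0.4926 0.0703 0.026 ]]
narrow [[0.5093 0.2078 0.01  ]
 [0.5383 0.2733 0.01  ]
 [0.3358 0.2851 0.01  ]]
shift mm [ -3.7 197.5 -32.4] turn about tool y 0 yaw now -0.1 t 2.5 tilt [ 0.    -0.001 -1.   ]
```

View pics/crop1.png

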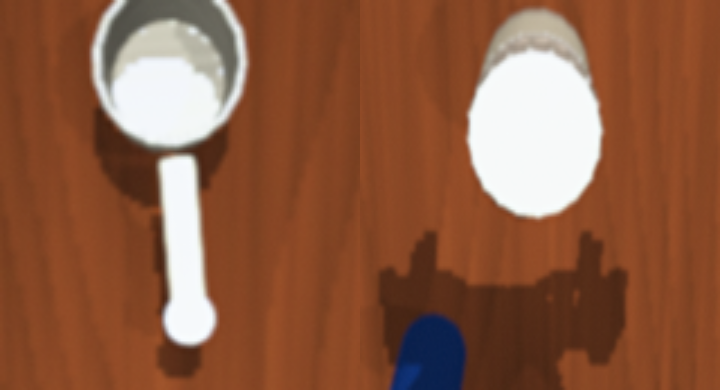

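```bash
python3 -m inch '[[-0.003,0,-0.033,0,0,0],[-0.003,0.06,-0.033,0,0,0],[-0.003,0.12,-0.033,0,0,0],[-0.003,0.165,-0.033,0,0,0],[-0.003,0.19,-0.033,0,0,0],[-0.003,0.202,-0.033,0,0,0],[-0.003,0.202,-0.033,0,0,0],[-0.003,0.202,-0.033,0,0,0]]'
python3 -m inch '[[0,0,0,0,0,0],[0,0,0,0,0,0],[0,0,0,0,0,0],[0,0,0,0,0,0],[0,0,0,0,0,0],[0,0,0,0,0,0]]' 0 50
python3 -m inch '[[0,-0.02,0,0,0,0],[0,-0.06,0,0,0,0],[0,-0.1,0,0,0,0],[0,-0.13,0,0,0,0],[0,-0.13,0,0,0,0]]'
```

```text
time: 3.5
eef_pos: [0.6567, 0.0858, 0.0417]
ee_rot: [-1.571, -0.001, -0.002]
wrist_force: [0.0, 0.5, -0.1]
finger_gap: 0.0857
time: 4.25
eef_pos: [0.6564, 0.086, 0.0413]
ee_rot: [-1.571, -0.001, -0.001]
wrist_force: [-3.3, 0.4, 8.7]
finger_gap: 0.0586
time: 4.88
eef_pos: [0.6572, 0.0861, 0.1738]
ee_rot: [-1.57, -0.004, -0.004]
wrist_force: [0.6, -0.4, -2.9]
finger_gap: 0.0587
```

```bash
python3 -m inch '[[-0.02,0,-0.03,0,0,0],[-0.05,0,-0.077,0,0,0],[-0.08,0,-0.123,0,0,0],[-0.11,0,-0.17,0,0,0],[-0.14,0,-0.216,0,0,0],[-0.17,0,-0.262,0,0,0],[-0.195,0,-0.3,0,0,0],[-0.205,0,-0.315,0,0,0],[-0.205,0,-0.315,0,0,0],[-0.205,0,-0.315,0,0,0],[-0.205,0.04,-0.315,0,0,0],[-0.205,0.08,-0.315,0,0,0]]'
python3 -m inch '[[0,0,0,0,0,0],[0,0,0,0,0,0]]'
python3 -c "
from h import *
go([.451,-.2294,.0445])"
```

```text
time: 6.38
eef_pos: [0.4521, -0.2278, 0.0895]
ee_rot: [-1.571, -0.003, 0.0]
wrist_force: [-0.0, -0.0, -2.5]
finger_gap: 0.0586
time: 6.62
eef_pos: [0.4518, -0.2286, 0.0914]
ee_rot: [-1.571, -0.001, 0.0]
wrist_force: [0.6, 0.3, -1.3]
finger_gap: 0.0583
shift mm [-0.9 46.9 -0.8] turn about tool y 0 yaw now 0.1 t 6.625 tilt [ 0.001 -0.    -1.   ]
```

```bash
python3 -m inch '[[0,0.02,0,0,0,0],[0,0.036,0,0,0,0],[0,0.043,0,0,0,0],[0,0.047,0,0,0,0],[0,0.047,0,0,0,0]]'
python3 -m inch '[[0,0,0,0,0,0],[0,0,0,0,0,0],[0,0,0,0,0,0],[0,0,0,0,0,0]]' 1
python3 -m inch '[[0,-0.03,0,0,0,0],[0,-0.08,0,0,0,0],[0,-0.14,0,0,0,0],[0,-0.18,0,0,0,0],[0,-0.2,0.06,0,0,0],[0,-0.2,0.06,0,0,0]]'
python3 - <<'E'
from h import *
m,im=snap('wrist','w3'); go([.66,.12,.242])
np.save('w3.npy',m,allow_pickle=True)
im2=im.copy(); im2[250:]=0
for c in blobs(im2,(0,0,238),(180,30,255),300): print(rect(m,c,.078),cv2.boundingRect(c))
E
```

```text
time: 7.25
eef_pos: [0.4508, -0.2292, 0.044]
ee_rot: [-1.571, 0.0, -0.0]
wrist_force: [-4.9, 1.5, 7.4]
finger_gap: 0.0586
time: 7.75
eef_pos: [0.451, -0.229, 0.0433]
ee_rot: [-1.571, -0.0, -0.0]
wrist_force: [-0.2, 0.0, 0.5]
finger_gap: 0.0855
time: 8.5
eef_pos: [0.4518, -0.1658, 0.2449]
ee_rot: [-1.57, -0.006, 0.001]
wrist_force: [0.2, -1.0, 0.3]
finger_gap: 0.0852
shift mm [209.4   2.4 287. ] turn about tool y 0 yaw now 0.2 t 8.55 tilt [ 0.002 -0.    -1.   ]
[ 3.488e+02 -2.840e+01  6.540e+01  4.280e+01 -1.000e-01] (161, 0, 77, 56)
[ 4.507e+02 -2.185e+02  6.080e+01  3.690e+01  2.000e-01] (289, 216, 59, 34)
```

```bash
python3 -m inch '[[0.214,0,0.416,0,0,0],[0.214,0,0.416,0,0,0],[0.214,0,0.416,0,0,0],[0.214,0,0.416,0,0,0],[0.214,0,0.416,0,0,0],[0.214,0,0.416,0,0,0],[0.214,0,0.416,0,0,0],[0.214,0,0.416,0,0,0],[0.214,0,0.416,0,-4.8,0],[0.214,0,0.416,0,-4.8,0],[0.214,0,0.416,0,-4.8,0]]'
python3 - <<'E'
from h import *
m,im=snap('wrist','w4'); go([.666,.27,.022],4.8)
np.save('w4.npy',m,allow_pickle=True)
ms=cams.camera_model('scene'); print('jar base',np.round(cast(ms,[[434,240],[468,243],[450,250]],0),3).tolist(),'bottle base',np.round(cast(ms,[[465,208],[494,214],[479,218]],0),3).tolist())
E
```

```text
time: 9.93
eef_pos: [0.6652, 0.2459, 0.243]
ee_rot: [-1.57, -0.063, 0.064]
wrist_force: [0.6, -0.1, 0.1]
finger_gap: 0.0854
shift mm [  2.8 221.2  23.9] turn about tool y -0.1 yaw now 4.7 t 9.975 tilt [-0. -0. -1.]
jar base [[0.806, 0.269, 0.0], [0.871, 0.323, 0.0], [0.857, 0.266, 0.0]] bottle base [[0.775, 0.454, 0.0], [0.847, 0.489, 0.0], [0.829, 0.441, 0.0]]
```

View pics/w4.png

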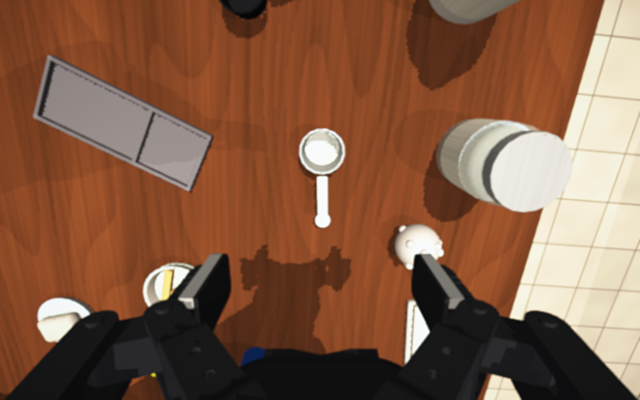

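Run:
```python
from h import *
m=np.load('w4.npy',allow_pickle=True).item(); im=cv2.imread('pics/w4.png')
a=cast(m,[[322,151]],.034)[0];b=cast(m,[[323,220]],.033)[0]; d=b-a; yaw=np.degrees(np.arctan2(d[1],d[0])); print('cup',a,'end',b,np.linalg.norm(d),yaw)
go([a[0],a[1],.022],yaw+90)
hs=cv2.cvtColor(im,cv2.COLOR_BGR2HSV);print(hs[100,100],hs[60,50],hs[160,180],hs[100,250])
im2=im.copy(); im2[:,230:]=0; im2[200:]=0
for c in blobs(im2,(0,0,60),(180,75,255),3000): print('narrow',rect(m,c,.01),cv2.boundingRect(c))
print(np.round(cast(m,[[48,56],[212,135],[191,191],[35,117],[154,112],[137,161]],.01),4))
```

```text
cup [0.66536018 0.27167603 0.034     ] end [0.67320559 0.19130415 0.033     ] 0.08076006700286006 -84.42479966557835
shift mm [  2.3 221.2  25.6] turn about tool y -0.9 yaw now 4.7 t 9.975 tilt [-0. -0. -1.]
[  5  21 148] [  6  21 121] [  6  23 157] [ 10 185 139]
narrow [434.8 278.4 193.5  75.9 -22.8] (33, 55, 180, 136)
[[0.3601 0.3475 0.01  ]
 [0.5377 0.2764 0.01  ]
 [0.5108 0.207  0.01  ]
 [0.3341 0.281  0.01  ]
 [0.4723 0.297  0.01  ]
 [0.448  0.2389 0.01  ]]
```

```bash
python3 -m inch '[[0.002,0.03,0.0255,0,-1,0],[0.002,0.09,0.0255,0,-1,0],[0.002,0.15,0.0255,0,-1,0],[0.002,0.19,0.0255,0,-1,0],[0.002,0.21,0.0255,0,-1,0],[0.002,0.221,0.0255,0,-1,0],[0.002,0.221,0.0255,0,-1,0],[0.002,0.221,0.0255,0,-1,0]]'
python3 -m inch '[[0,0,0,0,0,0],[0,0,0,0,0,0],[0,0,0,0,0,0],[0,0,0,0,0,0],[0,0,0,0,0,0],[0,0,0,0,0,0]]' 0 30
python3 -m inch '[[0,-0.02,0,0,0,0],[0,-0.06,0,0,0,0],[0,-0.1,0,0,0,0],[0,-0.14,0,0,0,0],[0,-0.14,0,0,0,0],[0,-0.14,0,0,0,0]]'
python3 - <<'E'
from h import *
go([.3996,-.297,.16],54.1)
snap('side','s1'); m,im=snap('scene','c1')
E
```

```text
time: 10.98
eef_pos: [0.6657, 0.2728, 0.0239]
ee_rot: [-1.569, -0.081, 0.078]
wrist_force: [0.4, 0.1, 0.2]
finger_gap: 0.0854
time: 11.72
eef_pos: [0.6651, 0.2727, 0.0233]
ee_rot: [-1.569, -0.08, 0.079]
wrist_force: [-1.8, -1.5, 8.8]
finger_gap: 0.0489
time: 12.48
eef_pos: [0.6647, 0.2725, 0.1627]
ee_rot: [-1.569, -0.08, 0.079]
wrist_force: [-0.5, 0.0, -0.9]
finger_gap: 0.0488
shift mm [-321.3    2.6 -539.8] turn about tool y -48.3 yaw now 5.8 t 12.475 tilt [ 0.  0. -1.]
```

Run:
```python
from h import *
m=cams.camera_model('scene'); ms=cams.camera_model('side')
a=cv2.imread('pics/c1.png');b=cv2.imread('pics/s1.png')
out=[]
for mm,i in((m,a),(ms,b)):
    u,v=proj(mm,[.665,.26,.15])[0].astype(int); u=np.clip(u,65,575); v=np.clip(v,65,335); out.append(cv2.resize(i[v-65:v+65,u-65:u+65],None,fx=3,fy=3))
cv2.imwrite('pics/crop2.png',np.hstack(out))
```

```text
(no output)
```

View pics/crop2.png

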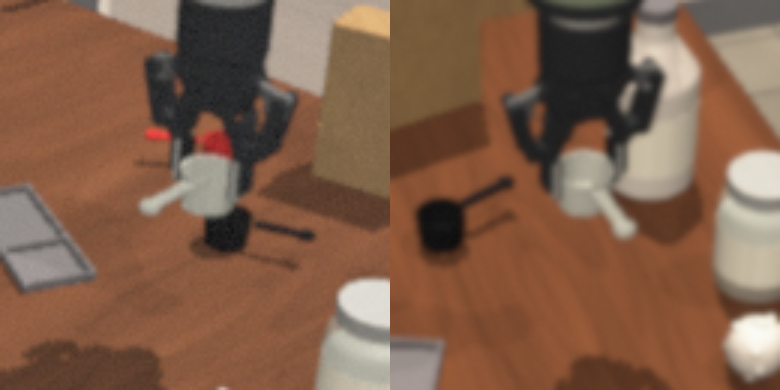

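```bash
python3 -m inch '[[-0.013,0,-0.022,0,-2,0],[-0.039,0,-0.065,0,-6,0],[-0.067,0,-0.113,0,-10,0],[-0.096,0,-0.162,0,-14,0],[-0.125,0,-0.211,0,-19,0],[-0.154,0,-0.259,0,-23,0],[-0.183,0,-0.308,0,-28,0],[-0.212,0,-0.356,0,-32,0],[-0.241,0,-0.405,0,-37,0],[-0.27,0,-0.454,0,-42,0],[-0.3,0,-0.505,0,-46,0],[-0.321,0,-0.54,0,-48.3,0]]'
python3 -m inch '[[0,0.03,0,0,0,0],[0,0.07,0,0,0,0],[0,0.09,0,0,0,0],[0,0.09,0,0,0,0],[0,0.09,0,0,0,0]]'
python3 - <<'E'
from h import *
go([.3996,-.297,.027],54.1)
E
```

```text
time: 14.08
eef_pos: [0.3982, -0.2993, 0.1618]
ee_rot: [-1.442, -0.736, 0.737]
wrist_force: [1.1, 1.2, -1.3]
finger_gap: 0.0489
time: 14.7
eef_pos: [0.4002, -0.2972, 0.0728]
ee_rot: [-1.442, -0.737, 0.736]
wrist_force: [0.0, 0.9, -0.2]
finger_gap: 0.0483
shift mm [-0.3 45.8  0.6] turn about tool y 0.0 yaw now 54.1 t 14.7 tilt [ 0. -0. -1.]
```

```bash
python3 -m inch '[[0,0.02,0,0,0,0],[0,0.036,0,0,0,0],[0,0.043,0,0,0,0],[0,0.046,0,0,0,0],[0,0.046,0,0,0,0],[0,0.046,0,0,0,0]]'
python3 -m inch '[[0,0,0,0,0,0],[0,0,0,0,0,0],[0,0,0,0,0,0],[0,0,0,0,0,0]]' 0.72
python3 -m inch '[[0,-0.02,0,0,0,0],[0,-0.07,0,0,0,0],[0,-0.12,0,0,0,0],[0,-0.17,0,0,0,0],[0,-0.215,0,0,0,0],[0.05,-0.215,0,0,0,0],[0.05,-0.215,0,0,0,0],[0.05,-0.215,0,0,0,0]]' 0.72
python3 - <<'E'
from h import *
m,im=snap('wrist','w5'); np.save('w5.npy',m,allow_pickle=True)
go([.467,-.058,.02])
E
```

```text
time: 15.45
eef_pos: [0.4002, -0.2971, 0.0264]
ee_rot: [-1.442, -0.737, 0.736]
wrist_force: [0.3, -0.1, 0.1]
finger_gap: 0.0478
time: 15.95
eef_pos: [0.4, -0.2971, 0.0263]
ee_rot: [-1.442, -0.736, 0.736]
wrist_force: [-0.5, -2.4, 1.0]
finger_gap: 0.0612
time: 16.95
eef_pos: [0.4291, -0.2566, 0.241]
ee_rot: [-1.442, -0.736, 0.737]
wrist_force: [0.1, -0.0, -0.4]
finger_gap: 0.0616
shift mm [183.6 220.9  85.7] turn about tool y 0 yaw now 54.1 t 17.0 tilt [-0.001  0.    -1.   ]
```

View pics/w5.png

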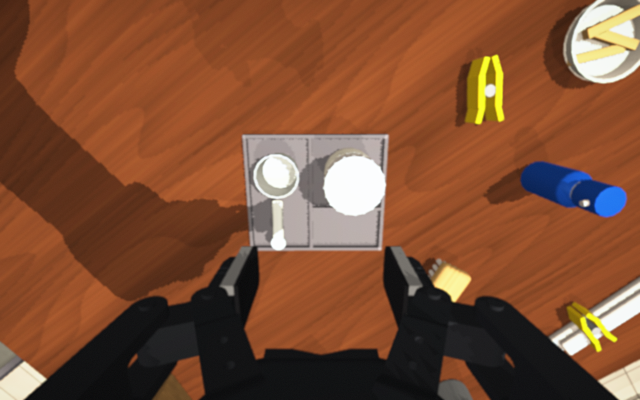

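Run:
```python
from h import *
m=np.load('w5.npy',allow_pickle=True).item(); im=cv2.imread('pics/w5.png')
im2=im.copy(); im2[230:]=0
for c in blobs(im2,(22,90,80),(34,255,255),400): print('clip',rect(m,c,.028),rect(m,c,.014),cv2.boundingRect(c),np.round(cast(m,[[490,90]],.014),4))
cv2.imwrite('pics/crop3.png',cv2.resize(im[40:140,440:540],None,fx=5,fy=5,interpolation=cv2.INTER_CUBIC))
```

```text
clip [458.4 -65.5  68.2  39.8 -26.4] [462.  -59.5  71.   41.4 -26.4] (466, 54, 38, 71) [[ 0.465  -0.0538  0.014 ]]
clip [484.4  68.6  49.8  39.   65.7] [489.1  80.1  51.8  40.5  65.7] (589, 6, 51, 43) [[ 0.465  -0.0538  0.014 ]]
```

View pics/crop3.png

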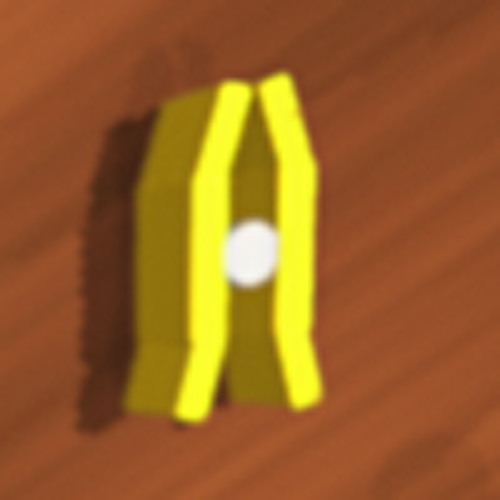

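Run:
```python
from h import *
m=np.load('w5.npy',allow_pickle=True).item(); im=cv2.imread('pics/w5.png')
P=cast(m,[[490.8,91],[491.6,56],[489.8,121.5],[478.5,90],[503.3,90]],.028); print(np.round(P,4)); d=P[2]-P[1]; print(np.linalg.norm(d),np.degrees(np.arctan2(d[1],d[0])),np.linalg.norm(P[4]-P[3]))
yaw=np.degrees(np.arctan2(d[1],d[0])); c=(P[1]+P[2])/2; print(c)
go([P[0][0],P[0][1],.02],yaw+90); go([.509,-.275,.02],-35.9)
```

```text
[[ 0.4627 -0.0598  0.028 ]
 [ 0.4326 -0.0435  0.028 ]
 [ 0.4902 -0.075   0.028 ]
 [ 0.4542 -0.0699  0.028 ]
 [ 0.4695 -0.0485  0.028 ]]
0.06564361620484378 -28.723828482751095 0.026291766638717726
[ 0.4614197  -0.05923217  0.028     ]
shift mm [179.6 221.   88.1] turn about tool y -7.2 yaw now 54.1 t 17.0 tilt [-0.001  0.    -1.   ]
shift mm [ 32.5 220.9 -75.6] turn about tool y 90.0 yaw now 54.1 t 17.0 tilt [-0.001  0.    -1.   ]
```

```bash
python3 -m inch '[[0.05,0,0.025,0,-4,0],[0.1,0,0.05,0,-7.2,0],[0.15,0.01,0.075,0,-7.2,0],[0.18,0.05,0.088,0,-7.2,0],[0.18,0.1,0.088,0,-7.2,0],[0.18,0.15,0.088,0,-7.2,0],[0.18,0.19,0.088,0,-7.2,0],[0.18,0.21,0.088,0,-7.2,0],[0.18,0.221,0.088,0,-7.2,0],[0.18,0.221,0.088,0,-7.2,0],[0.18,0.221,0.088,0,-7.2,0]]'
python3 -c "
from h import *
go([.462,-.0595,.02],61.3)"
python3 -m inch '[[0,0,0,0,0,0],[0,0,0,0,0,0],[0,0,0,0,0,0],[0,0,0,0,0,0],[0,0,0,0,0,0],[0,0,0,0,0,0]]' 0 30
```

```text
time: 18.38
eef_pos: [0.4641, -0.0594, 0.021]
ee_rot: [-1.406, -0.833, 0.832]
wrist_force: [0.5, -1.0, -0.3]
finger_gap: 0.0613
shift mm [-1.1  1.   1.8] turn about tool y -0.0 yaw now 61.3 t 18.375 tilt [ 0.001 -0.    -1.   ]
time: 19.12
eef_pos: [0.4639, -0.0593, 0.0209]
ee_rot: [-1.406, -0.833, 0.832]
wrist_force: [-2.2, -1.0, 10.5]
finger_gap: 0.0246
```

```bash
python3 -m inch '[[0,-0.02,0,0,0,0],[0,-0.06,0,0,0,0],[0,-0.1,0,0,0,0],[0,-0.13,0,0,0,0],[0,-0.13,0,0,0,0]]'
python3 -c "
from h import *
go([.5095,-.2755,.15],-35.9); print(robot.get_state()['qpos'],robot.get_state()['finger_gap'])"
```

```text
time: 19.75
eef_pos: [0.4646, -0.0595, 0.1523]
ee_rot: [-1.408, -0.835, 0.83]
wrist_force: [-0.3, 0.1, 0.1]
finger_gap: 0.0248
shift mm [-167.8    2.6 -143.2] turn about tool y -82.8 yaw now 61.3 t 19.75 tilt [ 0.004 -0.001 -1.   ]
[ 0.40080897  0.44776116 -0.51026018  2.06866253  0.33583462  0.70055783
  0.74280563] 0.0248055169600616
```

```bash
python3 -m inch '[[-0.017,0,-0.014,0,9,0],[-0.034,0,-0.029,0,19,0],[-0.051,0,-0.043,0,29,0],[-0.068,0,-0.057,0,39,0],[-0.085,0,-0.072,0,49,0],[-0.102,0,-0.086,0,59,0],[-0.119,0,-0.1,0,69,0],[-0.136,0,-0.115,0,79,0],[-0.153,0,-0.129,0,89,0],[-0.168,0,-0.143,0,97.2,0],[-0.168,0,-0.143,0,97.2,0],[-0.168,0,-0.143,0,97.2,0]]'
python3 -c "
from h import *
go([.5095,-.2755,.0245],-35.9); print(robot.get_state()['finger_gap'])"
```

```text
time: 21.25
eef_pos: [0.5081, -0.2745, 0.1497]
ee_rot: [-1.515, 0.489, -0.488]
wrist_force: [-0.1, 0.5, 0.0]
finger_gap: 0.0244
shift mm [  1.9 125.2   0. ] turn about tool y 0.2 yaw now -35.7 t 21.25 tilt [-0.001  0.    -1.   ]
0.024356839060512066
```

```bash
python3 -m inch '[[0.002,0.04,0,0,0,0],[0.002,0.08,0,0,0,0],[0.002,0.105,0,0,0,0],[0.002,0.118,0,0,0,0],[0.002,0.1255,0,0,0,0],[0.002,0.1255,0,0,0,0],[0.002,0.1255,0,0,0,0]]'
python3 -m inch '[[0,0,0,0,0,0],[0,0,0,0,0,0],[0,0,0,0,0,0]]' 0.45
python3 -m inch '[[0,-0.02,0,0,0,0],[0,-0.06,0,0,0,0],[0,-0.12,0,0,0,0],[0,-0.18,0,0,0,0],[0,-0.22,-0.04,0,0,0],[0,-0.22,-0.06,0,0,0],[0,-0.22,-0.06,0,0,0]]' 0.45
python3 - <<'E'
from h import *
m,im=snap('wrist','w6'); np.save('w6.npy',m,allow_pickle=True)
go([.6,-.07,.242],0)
E
```

```text
time: 22.12
eef_pos: [0.5111, -0.2767, 0.0259]
ee_rot: [-1.515, 0.488, -0.492]
wrist_force: [3.9, -1.3, 6.5]
finger_gap: 0.0243
time: 22.5
eef_pos: [0.511, -0.2768, 0.0259]
ee_rot: [-1.515, 0.488, -0.492]
wrist_force: [4.7, -1.6, 7.5]
finger_gap: 0.0382
time: 23.38
eef_pos: [0.4735, -0.3259, 0.2454]
ee_rot: [-1.515, 0.492, -0.492]
wrist_force: [0.4, -0.8, -0.7]
finger_gap: 0.0385
shift mm [-47.7   2.8 280.1] turn about tool y -35.9 yaw now -35.9 t 23.425 tilt [-0.001  0.001 -1.   ]
```

View pics/w6.png

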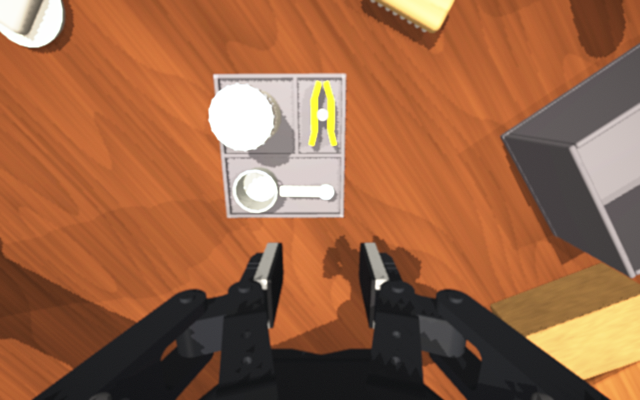

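Run:
```python
from h import *
m=np.load('w6.npy',allow_pickle=True).item(); im=cv2.imread('pics/w6.png')
def tray(p): 
    a=np.radians(-35.9); d=(np.array(p)[...,:2]-[.4513,-.2802])*1000; u=np.array([np.cos(a),np.sin(a)]); v=np.array([-u[1],u[0]]); return np.round(np.stack([d@u,d@v],-1),1)
im2=im.copy(); im2[230:]=0
for c in blobs(im2,(0,0,240),(180,30,255),800): print(cv2.boundingRect(c), tray(cast(m,[cv2.minEnclosingCircle(c)[0]],.078)),rect(m,c,.078))
for c in blobs(im2[:,:360],(22,120,150),(34,255,255),100): P=cast(m,c.reshape(-1,2),.031); t=tray(P); print('clip',t.min(0),t.max(0))
print('cup',tray(cast(m,[[256,190],[328,191]],.036)),'corners',tray(cast(m,[[216,75],[346,74],[343,216],[229,216]],.01)))
```

```text
(209, 83, 65, 68) [[-28.3  40.4]] [ 451.4 -231.6   60.1   59.3   47.9]
(0, 0, 62, 47) [[-205.6  126.6]] [354.9 -62.2  58.5  36.1 -37. ]
(233, 170, 44, 43) [[-20.1 -31.2]] [ 416.2 -294.    43.7   43.    51.6]
clip [49.3  8.1] [62.6 74.4]
clip [32.8  8.1] [45.1 74.4]
cup [[-27.8 -41.8]
 [ 53.9 -43.1]] corners [[-69.6  82.5]
 [ 73.6  83.1]
 [ 73.5 -82.8]
 [-69.5 -82.6]]
```

```bash
python3 -c "
from h import *
go([.594,-.119,.242],0)"
```

```text
shift mm [-23.8   2.8 236.9] turn about tool y -35.9 yaw now -35.9 t 23.425 tilt [-0.001  0.001 -1.   ]
```

```bash
python3 -m inch '[[-0.005,0,0.047,0,-9,0],[-0.01,0,0.1,0,-18,0],[-0.015,0,0.15,0,-27,0],[-0.02,0,0.2,0,-35.9,0],[-0.024,0,0.237,0,-35.9,0],[-0.024,0,0.237,0,-35.9,0],[-0.024,0,0.237,0,-35.9,0],[-0.024,0,0.237,0,-35.9,0]]' 0.7
python3 - <<'E'
from h import *
m,im=snap('wrist','w7'); np.save('w7.npy',m,allow_pickle=True)
for c in blobs(im,(105,120,40),(125,255,255),300): x,y,w,h=cv2.boundingRect(c); print((x,y,w,h),cv2.minEnclosingCircle(c),np.round(cast(m,[cv2.minEnclosingCircle(c)[0]]*2,[.06,.105]),4))
print(m['world_from_camera'][:3,3])
print(np.round(cast(cams.camera_model('scene'),[[282,217]],.105),4))
x,y,w,h=cv2.boundingRect(blobs(im,(105,120,40),(125,255,255),300)[0]); cv2.imwrite('pics/crop4.png',cv2.resize(im[max(y-15,0):y+h+15,x-15:x+w+15],None,fx=5,fy=5,interpolation=cv2.INTER_CUBIC)); print(max(y-15,0),x-15)
go([.594,-.05,.08],0)
E
```

```text
time: 24.42
eef_pos: [0.5939, -0.1196, 0.2446]
ee_rot: [-1.571, 0.001, -0.0]
wrist_force: [-0.2, -0.1, 0.6]
finger_gap: 0.0597
(299, 86, 40, 42) ((319.0, 106.5), 20.718448638916016) [[ 0.5931 -0.0471  0.06  ]
 [ 0.5934 -0.0468  0.105 ]]
[ 0.59505725 -0.04549141  0.37534773]
[[ 0.5956 -0.0427  0.105 ]]
71 284
shift mm [  0.  164.7  69.7] turn about tool y -0.1 yaw now -0.1 t 24.475 tilt [-0. -0. -1.]
```

View pics/crop4.png

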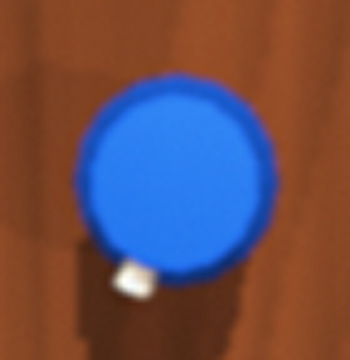

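```bash
python3 -m inch '[[0,0,0.03,0,9,0],[0,0.01,0.06,0,18,0],[0,0.04,0.073,0,24,0],[0,0.08,0.073,0,24,0],[0,0.12,0.073,0,24,0],[0,0.15,0.073,0,24,0],[0,0.163,0.073,0,24,0],[0,0.163,0.073,0,24,0],[0,0.163,0.073,0,24,0]]' 0.7
python3 -m inch '[[0,0,0,0,0,0],[0,0,0,0,0,0],[0,0,0,0,0,0],[0,0,0,0,0,0],[0,0,0,0,0,0],[0,0,0,0,0,0]]' 0 40
python3 -m inch '[[0,-0.02,0,0,0,0],[0,-0.06,0,0,0,0],[0,-0.08,0,0,0,0],[0,-0.1,0,0,0,0],[0,-0.1,0,0,0,0]]'
python3 - <<'E'
from h import *
c=np.array([.4351,.2782]);a=np.radians(-22.6);u=np.array([np.cos(a),np.sin(a)]);v=np.array([-u[1],u[0]])
b=c+.059*u; r=c-.035*u; print('sq',b,'obl',r)
go([b[0],b[1],.18],-24)
E
```

```text
time: 25.6
eef_pos: [0.595, -0.0461, 0.083]
ee_rot: [-1.545, 0.328, -0.33]
wrist_force: [-0.1, 0.1, 0.5]
finger_gap: 0.0597
time: 26.35
eef_pos: [0.5946, -0.0459, 0.0826]
ee_rot: [-1.545, 0.328, -0.329]
wrist_force: [-2.2, 1.3, 7.7]
finger_gap: 0.0292
time: 26.98
eef_pos: [0.595, -0.046, 0.1832]
ee_rot: [-1.545, 0.327, -0.331]
wrist_force: [-0.1, 0.4, -1.9]
finger_gap: 0.0291
sq [0.4895694  0.25552658] obl [0.40278764 0.29165034]
shift mm [-219.     2.9  232.5] turn about tool y -0.0 yaw now -24.0 t 26.975 tilt [ 0.003 -0.    -1.   ]
```

```bash
python3 -m inch '[[-0.02,0,0.021,0,0,0],[-0.055,0,0.058,0,0,0],[-0.09,0,0.096,0,0,0],[-0.125,0,0.133,0,0,0],[-0.16,0,0.17,0,0,0],[-0.19,0,0.202,0,0,0],[-0.21,0,0.223,0,0,0],[-0.219,0,0.2325,0,0,0],[-0.219,0,0.2325,0,0,0],[-0.219,0,0.2325,0,0,0],[-0.219,0.04,0.2325,0,0,0],[-0.219,0.06,0.2325,0,0,0]]'
python3 -m inch '[[0,0,0,0,0,0],[0,0,0,0,0,0]]'
python3 -c "
from h import *
go([.4896,.2555,.0856],-24)"
```

```text
time: 28.48
eef_pos: [0.489, 0.2538, 0.1203]
ee_rot: [-1.547, 0.331, -0.33]
wrist_force: [-0.3, 0.2, -2.0]
finger_gap: 0.0289
time: 28.72
eef_pos: [0.4895, 0.2551, 0.1226]
ee_rot: [-1.545, 0.329, -0.33]
wrist_force: [0.4, 0.6, -1.0]
finger_gap: 0.0289
shift mm [-0.1 37.   0.3] turn about tool y -0.1 yaw now -24.1 t 28.725 tilt [ 0.001  0.    -1.   ]
```

```bash
python3 -m inch '[[0,0.016,0,0,0,0],[0,0.028,0,0,0,0],[0,0.034,0,0,0,0],[0,0.037,0,0,0,0],[0,0.037,0,0,0,0],[0,0.037,0,0,0,0]]'
python3 -m inch '[[0,0,0,0,0,0],[0,0,0,0,0,0],[0,0,0,0,0,0]]' 0.6
python3 -m inch '[[0,-0.03,0,0,0,0],[0,-0.08,0,0,0,0],[0,-0.13,0,0,0,0],[0,-0.155,0,0,0,0],[0,-0.155,-0.06,0,0,0],[0,-0.155,-0.06,0,0,0],[0,-0.155,-0.06,0,0,0]]' 0.6
python3 - <<'E'
from h import *
m,im=snap('wrist','w8'); np.save('w8.npy',m,allow_pickle=True)
for c in blobs(im,(105,120,40),(125,255,255),300): x,y,w,h=cv2.boundingRect(c); print((x,y,w,h),cv2.minEnclosingCircle(c),np.round(cast(m,[cv2.minEnclosingCircle(c)[0]]*2,[.06,.108]),4))
go([.6474,-.229,.242],27.5)
E
```

```text
time: 29.48
eef_pos: [0.4889, 0.256, 0.0856]
ee_rot: [-1.545, 0.328, -0.329]
wrist_force: [-4.7, -0.2, 13.9]
finger_gap: 0.029
time: 29.85
eef_pos: [0.4889, 0.2555, 0.0847]
ee_rot: [-1.546, 0.329, -0.329]
wrist_force: [-0.6, 0.3, -0.3]
finger_gap: 0.0511
time: 30.72
eef_pos: [0.4647, 0.2008, 0.24]
ee_rot: [-1.545, 0.328, -0.329]
wrist_force: [-0.1, 1.0, -0.4]
finger_gap: 0.0513
(299, 103, 40, 41) ((318.6918640136719, 123.38938903808594), 20.721036911010742) [[0.4871 0.2536 0.06  ]
 [0.4884 0.2559 0.108 ]]
shift mm [ 341.8   -2.3 -318.9] turn about tool y -51.5 yaw now -24.0 t 30.775 tilt [ 0.  0. -1.]
```

View pics/w8.png

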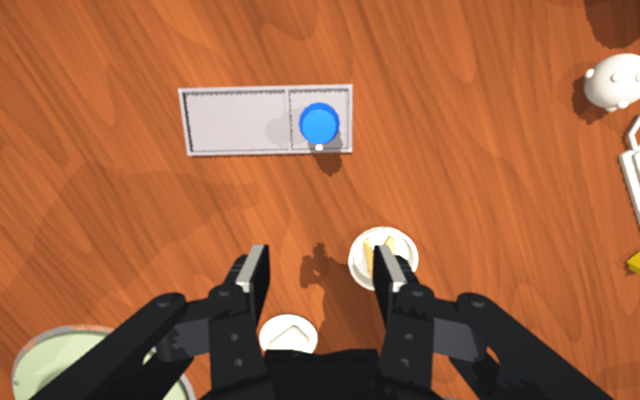

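Run:
```python
from h import *
ms=cams.camera_model('scene'); print(np.round(cast(ms,[[247,384],[230,375],[263,372]],0),3).tolist(), 'bin',np.round(cast(ms,[[134,320],[190,400]],.08),3).tolist())
m=np.load('w8.npy',allow_pickle=True).item(); P=cast(m,[[180,89],[352,85],[352,152],[188,156]],.01); print(np.round(P,4).tolist(),P.mean(0), np.degrees(np.arctan2(*(P[1]-P[0])[[1,0]])))
im=cv2.imread('pics/w8.png'); im[240:]=0; im[:,400:]=0
for c in blobs(im,(0,0,120),(180,60,255),3000): print(rect(m,c,.01),cv2.boundingRect(c))
go([.642,-.245,.242],27.5)
```

```text
[[0.844, -0.311, 0.0], [0.809, -0.325, 0.0], [0.842, -0.276, 0.0]] bin [[0.652, -0.421, 0.08], [0.864, -0.416, 0.08]]
[[0.3614, 0.3472, 0.01], [0.5357, 0.2738, 0.01], [0.5078, 0.206, 0.01], [0.3312, 0.2796, 0.01]] [0.43399135 0.27665087 0.01      ] -22.8200615823365
[433.  277.9 191.2  74.5 -22.8] (178, 84, 174, 72)
shift mm [ 343.4   -2.3 -335.7] turn about tool y -51.5 yaw now -24.0 t 30.775 tilt [ 0.  0. -1.]
```

```bash
python3 -m inch '[[0.043,0,-0.042,0,-6,0],[0.086,0,-0.084,0,-13,0],[0.129,0,-0.126,0,-20,0],[0.172,0,-0.168,0,-26,0],[0.215,0,-0.21,0,-33,0],[0.258,0,-0.252,0,-39,0],[0.3,0,-0.294,0,-45,0],[0.343,0,-0.336,0,-51.5,0],[0.343,0,-0.336,0,-51.5,0],[0.343,0,-0.336,0,-51.5,0],[0.343,0,-0.336,0,-51.5,0]]' 0.9
python3 - <<'E'
from h import *
m,im=snap('wrist','w9'); np.save('w9.npy',m,allow_pickle=True)
im2=im.copy(); im2[255:]=0
for c in blobs(im2,(15,50,150),(34,220,255),800): print('brush',rect(m,c,.034),rect(m,c,.03),cv2.boundingRect(c))
go([.6474,-.229,.02],27.5)
cv2.imwrite('pics/crop5.png',cv2.resize(im[100:260,230:430],None,fx=3,fy=3))
E
```

```text
time: 32.15
eef_pos: [0.6415, -0.2441, 0.2398]
ee_rot: [-1.537, -0.378, 0.377]
wrist_force: [-0.4, 0.4, -0.3]
finger_gap: 0.0765
brush [ 650.4 -228.    88.7   39.6  -62.5] [ 650.9 -228.6   89.8   40.1  -62.5] (316, 124, 37, 81)
brush [ 964.8 -123.1  169.6   88.4  -89.9] [ 969.  -122.5  171.7   89.4  -89.9] (539, 127, 101, 128)
shift mm [ 12.3 220.   10.7] turn about tool y 0.1 yaw now 27.6 t 32.2 tilt [ 0.  0. -1.]
```

View pics/crop5.png

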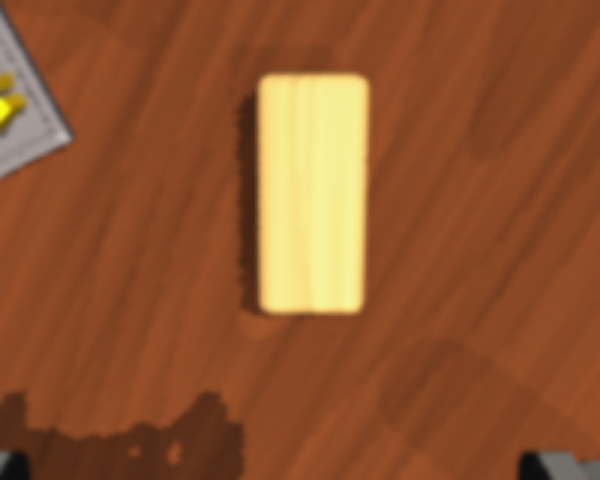

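```bash
python3 -m inch '[[0.015,0.04,0.01,0,0,0],[0.015,0.1,0.01,0,0,0],[0.015,0.15,0.01,0,0,0],[0.015,0.19,0.01,0,0,0],[0.015,0.21,0.01,0,0,0],[0.015,0.219,0.01,0,0,0],[0.015,0.219,0.01,0,0,0],[0.015,0.219,0.01,0,0,0]]' 0.9
python3 -m inch '[[0,0,0,0,0,0],[0,0,0,0,0,0],[0,0,0,0,0,0],[0,0,0,0,0,0],[0,0,0,0,0,0],[0,0,0,0,0,0]]' 0 40
python3 -m inch '[[0,-0.02,0,0,0,0],[0,-0.06,0,0,0,0],[0,-0.1,0,0,0,0],[0,-0.14,0,0,0,0],[0,-0.14,0,0,0,0]]'
python3 -c "
from h import *
go([.4017,.2906,.16],67.2)"
```

```text
time: 33.2
eef_pos: [0.6506, -0.2302, 0.0223]
ee_rot: [-1.539, -0.378, 0.375]
wrist_force: [0.1, -0.2, 0.5]
finger_gap: 0.0769
time: 33.95
eef_pos: [0.6501, -0.2301, 0.0215]
ee_rot: [-1.538, -0.377, 0.376]
wrist_force: [-2.3, 0.6, 5.9]
finger_gap: 0.0392
time: 34.58
eef_pos: [0.6514, -0.2305, 0.1656]
ee_rot: [-1.541, -0.38, 0.372]
wrist_force: [-0.7, 0.3, -1.8]
finger_gap: 0.0397
shift mm [ 18.9   3.2 577.5] turn about tool y -39.7 yaw now 27.5 t 34.575 tilt [ 0.006 -0.002 -1.   ]
```

```bash
python3 -m inch '[[0.001,0,0.025,0,-2,0],[0.003,0,0.075,0,-5,0],[0.004,0,0.13,0,-9,0],[0.006,0,0.185,0,-13,0],[0.008,0,0.24,0,-17,0],[0.01,0,0.295,0,-21,0],[0.011,0,0.35,0,-25,0],[0.013,0,0.405,0,-29,0],[0.015,0,0.46,0,-33,0],[0.017,0,0.515,0,-37,0],[0.018,0,0.555,0,-39.7,0],[0.019,0,0.5775,0,-39.7,0]]'
python3 -m inch '[[0,0,0,0,0,0],[0,0.03,0,0,0,0],[0,0.07,0,0,0,0],[0,0.09,0,0,0,0],[0,0.09,0,0,0,0],[0,0.09,0,0,0,0]]'
python3 -c "
from h import *
go([.4017,.2906,.0245],67.2)"
```

```text
time: 36.08
eef_pos: [0.3988, 0.2928, 0.1611]
ee_rot: [-1.37, -0.914, 0.913]
wrist_force: [0.7, 0.2, -1.8]
finger_gap: 0.0393
time: 36.83
eef_pos: [0.4006, 0.2909, 0.0717]
ee_rot: [-1.372, -0.912, 0.91]
wrist_force: [0.4, -0.7, 0.5]
finger_gap: 0.0396
shift mm [ 0.1 47.2 -1.2] turn about tool y -0.0 yaw now 67.2 t 36.825 tilt [ 0.001  0.    -1.   ]
```

```bash
python3 -m inch '[[0,0.02,0,0,0,0],[0,0.036,0,0,0,0],[0,0.043,0,0,0,0],[0,0.047,0,0,0,0],[0,0.047,0,0,0,0],[0,0.047,0,0,0,0]]'
python3 -m inch '[[0,0,0,0,0,0],[0,0,0,0,0,0],[0,0,0,0,0,0]]' 0.65
python3 -m inch '[[0,-0.02,0,0,0,0],[0,-0.07,0,0,0,0],[0,-0.12,0,0,0,0],[0,-0.17,0,0,0,0],[-0.05,-0.215,0,0,0,0],[-0.1,-0.215,-0.05,0,0,0],[-0.1,-0.215,-0.05,0,0,0],[-0.1,-0.215,-0.05,0,0,0]]' 0.65
python3 - <<'E'
from h import *
m,im=snap('wrist','wA'); np.save('wA.npy',m,allow_pickle=True); m2,i2=snap('scene','cA'); m3,i3=snap('side','sA')
im2=im.copy(); im2[255:]=0
def tray(p): 
    a=np.radians(-22.8); d=(np.array(p)[...,:2]-[.434,.277])*1000; u=np.array([np.cos(a),np.sin(a)]); v=np.array([-u[1],u[0]]); return np.round(np.stack([d@u,d@v],-1),1)
for c in blobs(im2,(18,50,150),(34,220,255),1000): t=tray(cast(m,c.reshape(-1,2),.037)); print('brush',t.min(0),t.max(0),cv2.boundingRect(c))
v=np.vstack([np.hstack([im,i2]),np.hstack([i3,i3*0])]); cv2.imwrite('pics/final.png',cv2.resize(np.hstack([im[:,:],i3]),(800,250),interpolation=cv2.INTER_AREA))
E
```

```text
time: 37.58
eef_pos: [0.4002, 0.2912, 0.0241]
ee_rot: [-1.372, -0.912, 0.911]
wrist_force: [0.4, -0.1, -1.5]
finger_gap: 0.0392
time: 37.95
eef_pos: [0.4001, 0.2911, 0.0238]
ee_rot: [-1.372, -0.911, 0.911]
wrist_force: [-0.9, 0.2, 0.3]
finger_gap: 0.0557
time: 38.95
eef_pos: [0.4076, 0.1792, 0.2389]
ee_rot: [-1.372, -0.91, 0.91]
wrist_force: [-0.7, 0.2, 0.3]
finger_gap: 0.0561
brush [-82.  -21.9] [ 7.1 18.7] (394, 82, 44, 88)
```

View pics/cA.png

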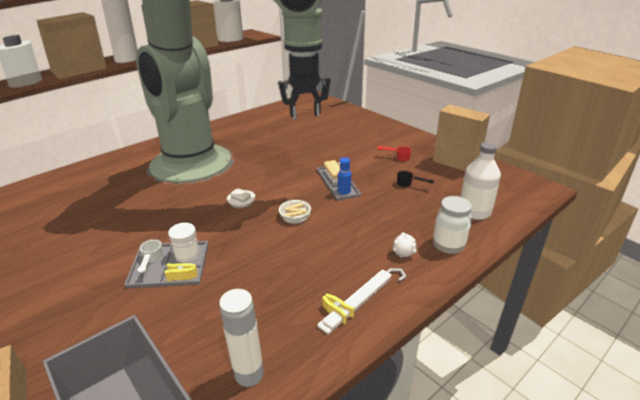

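View pics/final.png

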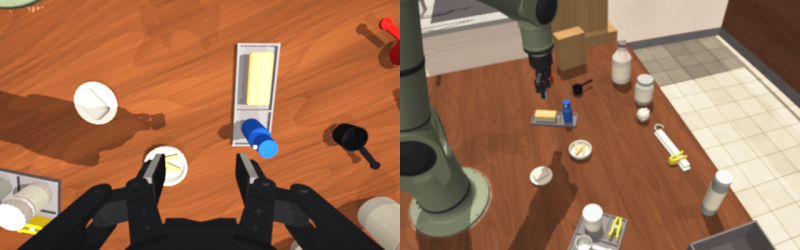

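```bash
python3 -c "
from bench import robot
print(robot.sign_off(), robot.get_state()['time'])"
```

```text
the job is handed in; nothing more can be done
the job is handed in; nothing more can be done
```

Both kits are made up and handed in, at about 39 s on the robot's clock. I placed the container, scoop, clip, bottle and brush in that order, each upright as it stood.

- **Positions:** In the close wrist views, I measured the container, clip, scoop, bottle and brush all inside their bays. The brush measured x -82 to +7 mm and y -22 to +19 mm, within its bay's walls.
- **Final pictures:** The scene and side pictures show everything upright and seated. The peg dish is in its original place, at pixel (295, 211) in the scene view. The hanger clip and the black and red scoops were not touched, and the gripper was clear of everything.
- **Clip:** The arm stopped about 2 mm above its planned height with 7–8 N on the wrist, probably a fingertip touching a tray wall. The clip may have dropped about 2 mm, but the later wrist view shows it in its bay and looking flat.
- **Not checked:** I judged that things sit flat from views and release heights, without measuring each one. The handing-in call only confirmed the job was in, and I could not read the final clock after it.

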